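# Dock and clamp the striker rack, gently

### The arm

A 6-joint arm with a two-finger parallel gripper is mounted at the origin on the work surface. World frame = base frame: x ahead of the robot, y to its left, z up, the work surface at z = 0. Lengths are in m, angles in rad, forces in N, time in s.
With the tool pointing down it reaches from about 0.425 to 0.95 m from the base axis. Payload 3.5 kg.
Tool frame: the origin (TCP) lies midway between the tips of the shut fingers; the grasp point (between the pads) lies 19 mm behind it; z points along the fingers, y is the line along which they close (so a half turn about z gives the same grasp; the last joint's range is limited). The gripper opens to 85 mm and grips with 20 to 120 N. Pads are 22 mm wide; open, the fingers measure 114 mm over their backs; the gripper's body (76 mm by 85 mm) begins 54 mm behind the grasp point. The pads swing forward as they close: fully open they stand 13 mm farther back than shut.
Start: joints at [1.007, 0.286, 1.577, -0, 1.279, -0.15], TCP at [0.271, 0.618, 0.231] pointing down, gripper open.
Joint ranges: [-2.77, 2.77], [-0.9, 2.22], [0.21, 2.48], [-1.53, 4.67], [0.24, 2.81], [-2.84, 2.84]. Speed limits (rad/s): [2.79, 2.79, 3.14, 3.14, 3.14, 3.14].

### API

Orientations are given as a unit quaternion [x, y, z, w].
In Python, from plant import ctrl gives the robot as it stands.
- The arm moves only by the tool move_arm, never from a script. Its argument "plan" is a list of rows, each an object of numbers: "x", "y", "z": the shift along the tool's x, y, z in m; "yaw": the turn about the tool's z in rad; "fingers": the closure, from 0 (fully open) to 1 (shut). In form: [{"x": .., "y": .., "z": .., "yaw": .., "fingers": ..}, ...]. A call has 1 to 5 rows; each row is the pose to reach, as a shift and turn from the pose commanded when the call began, along the tool's axes at that moment; what a row does not reach only later rows make up. A row lasts 1/10 s, in which the tool goes at most 50 mm and 8.59 degrees, less where a joint would pass 70% of its speed; a pose out of reach is approached as far as the arm can. A call with a gripper value outside its range is refused whole. The fingers move at their own pace and stop on an object; "force" is the grip in N (left out, the last holds). Time passes only in rows, so rows that repeat a pose let the fingers close. It gives the time, the measured TCP pose, the force, the opening and the grip force at its end, in the units of the state.
- ctrl.get_state(): the state, without advancing time (a new reading comes with each control period).
- ctrl.read_camera(name): name is "side" or "top"; returns the picture (480x640x3 uint8, red, green, blue); there is no depth.
- ctrl.camera_model(name): a dict with "intrinsics" (3x3 intrinsics, pixels), "distortion" ([k1, k2, p1, p2, k3] as OpenCV has them; the pictures are not rectified), "cam_to_world" (4x4, takes a point from camera to world coordinates). Camera axes: x right, y up, looking along -z (the intrinsics and any distortion apply to the point x, -y, -z); pixel columns grow to the right and rows downward; lengths in m; the calibration is good to about 2 mm. A picture is of the moment at which its call begins. camera_model takes no time and is no camera call.
- ctrl.sign_off(): hands the job in; it is judged then, once.
The state is a dict: "time": time; "qpos": joint angles; "dq": joint speeds; "joint_efforts": joint torques, N m; "eef_pos": TCP position; "tcp_rot": TCP orientation; "contact_force": force on the tool from outside, world axes, zero at the start; "wrist_torque": the same for the moment, N m; "opening": opening from 0.0 (shut) to 1.0 (fully open); "finger_force": force on a finger pad.
Only numpy, scipy, OpenCV 4.12 (cv2) and the standard library are available. Lean on these libraries where they do the work, as an engineer would, in place of code of your own. Each camera call takes 0.05 s, during which the arm holds its last target. There are 200 camera calls.

### The job

Slide the wooden striker rack along its track until you feel it bear against the felt-faced stop, then swing the clamp bar over and bring its rubber nose down to bear on the rack's tongue. The strikers stand loose and the rack is delicate: push it, do not lift or squeeze it, and never load it with more than 12 N, neither with the gripper nor through the clamp. Leave the rack against the stop, the bar down, every striker in its slot, and the other things on the table where they are.

Things in the scene. Friction and masses are not known exactly. Their poses are not given: they have to be found in the camera images.
- dock: Fixed wooden dock. Origin on the table under the stop face, mid-width; x along the track to the stop (push direction), y left, z up. Plate 240 x 150 mm, 6 mm thick, x -170 to +70. Rails along x, 8 mm wide, tops at z 20 mm, x -165 to 0, leave a 122 mm channel for the 116 mm rack. The clamp's steel post, 42 mm high, stands at (35, -57).
- stop: Fixed rigid stop: two felt-faced wooden blocks, 14 (x) x 30 (y) x 22 mm high, centred at y = +-42 mm, a gap between them for the rack's tongue. Origin on the track plate (6 mm above the table) in the plane of the stop face, mid-width; axes as the dock's.
- rack: Loose wooden rack, body 60 (x) x 116 (y) x 30 mm, about 0.26 kg (varies); origin at the centre of its underside, on the 6 mm plate, x to the stop. A tongue at +x sticks out 50 mm, 30 wide, 12 high. Starts 30 to 75 mm short of the stop; against it, its origin is at dock x = -30 mm and the tongue is under the clamp's nose. Sliding friction 1 to 3 N.
- clamp: Clamp bar; origin on its hinge, y along the bar to its free end. Swings about its x (= dock x). Shut it is level, pointing to dock +y, nose just on the docked rack's tongue; its y swings up by a positive angle to open; starts 1.6 to 1.85 rad up, leaning past upright to dock -y. Range -0.1 to 1.95. Stiff by friction (0.1 N m): stays where left, takes about 1 N at the grip to move.
- clamp_hinge (a point): Hinge axis of the bar (axis along dock x), at dock (35, -55, 31) mm.
- clamp_tip (a point): Free end of the bar, 120 mm from the hinge on its centre line. Steel bar 14 mm wide, 10 mm thick; the last 45 mm is a round black grip of 16 mm diameter. Shut, the bar points to dock +y, over the tongue.
- clamp_nose (a point): Contact face of the rubber pad under the bar, 55 mm from the hinge, 12 x 12 mm, 8 mm thick, gives about 0.5 mm at 10 N (13 mm below the bar's centre line when the bar is level).
- striker_a: Plastic striker disc, 41 mm diameter, 8 mm thick, 15 g, standing loose on edge in the rack's slot at rack y = -40.5 mm. Origin at the disc's centre, 26.5 mm above the rack's underside; its top 47 mm above it.
- striker_b: Plastic striker disc, 41 mm diameter, 8 mm thick, 15 g, standing loose on edge in the rack's slot at rack y = -13.5 mm. Origin at the disc's centre, 26.5 mm above the rack's underside; its top 47 mm above it.
- striker_c: Plastic striker disc, 41 mm diameter, 8 mm thick, 15 g, standing loose on edge in the rack's slot at rack y = 13.5 mm. Origin at the disc's centre, 26.5 mm above the rack's underside; its top 47 mm above it.
- striker_d: Plastic striker disc, 41 mm diameter, 8 mm thick, 15 g, standing loose on edge in the rack's slot at rack y = 40.5 mm. Origin at the disc's centre, 26.5 mm above the rack's underside; its top 47 mm above it.
- tiffin: Bystander: closed round steel tiffin box, 118 mm diameter, 137 mm high with its bail; origin at the centre of its underside.
- saucer: Bystander: white ceramic saucer, 140 mm diameter, 20 mm high, left (+y) of the dock; origin at the centre of its underside.
- case: Bystander: closed grey plastic push-button storage case, 110 x 80 x 51 mm, right (-y) of the dock; origin at the centre of its underside.
- tin: Bystander: white plastic powder jar, 60 mm diameter, 130 mm high; origin at the centre of its underside.
- tumbler: Bystander: steel tumbler, 72 mm diameter, 95 mm high; origin at the centre of its underside.
- coins0: Bystander: stack of four carrom men, 32 mm diameter, 36 mm high; origin at the centre of its underside.
- coins1: Bystander: a second such stack of carrom men.
Mind the look-alikes: they are no part of the job. What is meant by the rack is not blue, pink or turquoise, and is the larger of those in its own colour.

How it is judged:
On the way, in this order (a step that is already met when the one before it is completed fails the run):
1. the rack is home and has been felt to bear on the stop with at least 1.5 N (x of rack in the frame of dock above -0.0325 m and angle between the x axis of rack and the x axis of dock, either way round below 0.05 rad and z of rack in the frame of dock below 0.01 m and contact force between rack and stop above 1.5 N), for 0.05 s.
2. with the rack home, the clamp's nose has been brought down to bear on the tongue with at least 1 N (x of rack in the frame of dock above -0.0325 m and angle between the x axis of rack and the x axis of dock, either way round below 0.05 rad and z of rack in the frame of dock below 0.01 m and contact force between clamp and rack above 1 N), for 0.05 s.
At the end, for the whole second after the job is handed in: The rack lies flat in the track, no more than 2.5 mm short of the stop and square to it within 0.05 rad; the clamp bar is down (its nose within 2.5 mm of the height of the tongue's top, 18 mm above the table); all four strikers are down in their slots; everything is at rest (x of rack in the frame of dock above -0.0325 m and angle between the x axis of rack and the x axis of dock, either way round below 0.05 rad and z of rack in the frame of dock below 0.01 m and z of clamp_nose in the frame of dock between 0.0155 and 0.0205 m and linear speed of rack below 0.01 m/s and angular speed of clamp below 0.1 rad/s and z of striker_a in the frame of rack between 0.02 and 0.036 m and z of striker_b in the frame of rack between 0.02 and 0.036 m and z of striker_c in the frame of rack between 0.02 and 0.036 m and z of striker_d in the frame of rack between 0.02 and 0.036 m); the robot touches nothing.
It fails at once if the gripper or arm loads the rack with more than 12 N (contact force between any of the fingers, the arm and rack above 12 N).
It fails at once if the clamp's nose loads the rack with more than 12 N (contact force between clamp and rack above 12 N).
It fails at once if the rack is lifted more than 9 mm off the track or tipped more than 0.2 rad (z of rack in the frame of dock above 0.015 m or angle between rack's own z axis and vertical above 0.2 rad).
It fails at once if a striker comes out of its slot (z of any of striker_a, striker_b, striker_c, striker_d in the frame of rack above 0.042 m).
It fails at once if a bystander is moved more than 20 mm (distance of any of tiffin, saucer, case, tin, tumbler, coins0, coins1 from where it was at the start of the episode above 0.02 m).
It also fails if it takes over 67 s, if anything falls off the work surface, if the arm or the gripper's body presses on something with over 40 N, if the wrist force passes 120 N, or if a joint passes its speed limit or range.

## Working session

There is one attempt and no reset: what is moved stays moved. The work goes in short steps, Python scripts to look and compute and a tool call to move; the robot and the scene stay as the last step left them, time stands still between calls to the robot, and variables do not carry over. Pictures are saved under pics/ and viewed, at most 10 in all, crops included, and the job is handed in when it is done.

Besides the shell and the picture viewer there is one more tool, called after "Emit:" by a JSON object that holds its "name" and its "arguments". move_arm: Moves the arm, as the interface text tells. Its arguments: {"type":"object","properties":{"plan":{"type":"array"},"force":{"type":"number"}},"required":["plan"]}

```bash
mkdir -p pics && cat > h.py <<'E'
import numpy as np, cv2
from plant import ctrl
def snap(n,f):
    im=ctrl.read_camera(n); cv2.imwrite(f,im[:,:,::-1]); return im
def ray(n,uv):
    m=ctrl.camera_model(n); K=np.array(m["intrinsics"],float); d=np.array(m["distortion"],float)
    T=np.array(m["cam_to_world"]); p=cv2.undistortPoints(np.array(uv,float).reshape(-1,1,2),K,d).reshape(-1,2)
    v=np.c_[p[:,0],-p[:,1],-np.ones(len(p))]@T[:3,:3].T
    return T[:3,3],v
def onz(n,uv,z):
    o,v=ray(n,uv); return o+v*((z-o[2])/v[:,2])[:,None]
def proj(n,P):
    m=ctrl.camera_model(n); K=np.array(m["intrinsics"],float); d=np.array(m["distortion"],float)
    T=np.array(m["cam_to_world"]); c=(np.array(P,float).reshape(-1,3)-T[:3,3])@T[:3,:3]
    return cv2.projectPoints(c*[1,-1,-1],np.zeros(3),np.zeros(3),K,d)[0].reshape(-1,2)
E
python3 - <<'E'
from h import *
snap("top","pics/t1.png"); snap("side","pics/s1.png")
for n in("top","side"): print(np.round(ctrl.camera_model(n)["cam_to_world"],3))
s=ctrl.get_state(); print(s)
E
```

```text
[[-0.011  0.996 -0.086  0.341]
 [-1.    -0.013 -0.019 -0.031]
 [-0.02   0.085  0.996  1.379]
 [ 0.     0.     0.     1.   ]]
[[ 0.923  0.261 -0.282  0.162]
 [-0.384  0.624 -0.68  -0.659]
 [-0.001  0.736  0.677  0.705]
 [ 0.     0.     0.     1.   ]]
{'time': 0.1, 'qpos': array([ 1.00698194e+00,  2.87121088e-01,  1.57802193e+00, -1.18965148e-05,
        1.27859187e+00, -1.50006348e-01]), 'dq': array([-0.00010911, -0.00145564, -0.00428737, -0.0002512 ,  0.00133221,
        0.00046917]), 'joint_efforts': array([ 9.08289876e-04, -4.07300377e+01, -2.93697095e+01, -1.35851988e-04,
        3.44670101e-03,  1.24114692e-05]), 'eef_pos': array([0.27107829, 0.61753372, 0.23006084]), 'tcp_rot': array([ 2.05429140e-01,  9.78671406e-01, -1.00560693e-03, -3.68893012e-04]), 'contact_force': array([ 0.33287122, -0.02408479, -1.08295077]), 'wrist_torque': array([ 0.03273128,  0.00555136, -0.00723377]), 'finger_force': 0.0, 'opening': 0.9994404511742978}
```

View pics/t1.png

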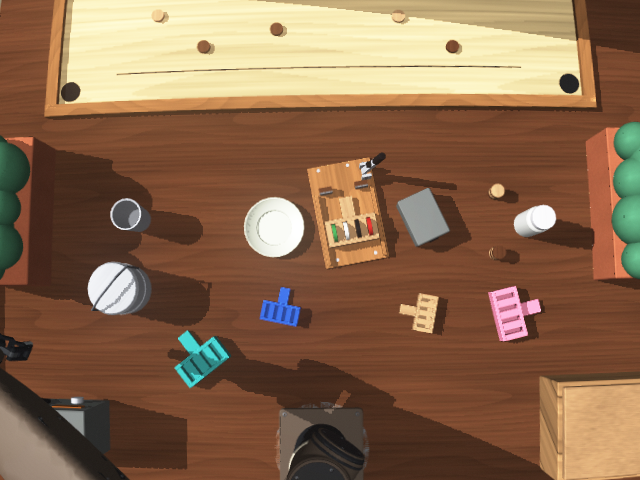

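View pics/s1.png

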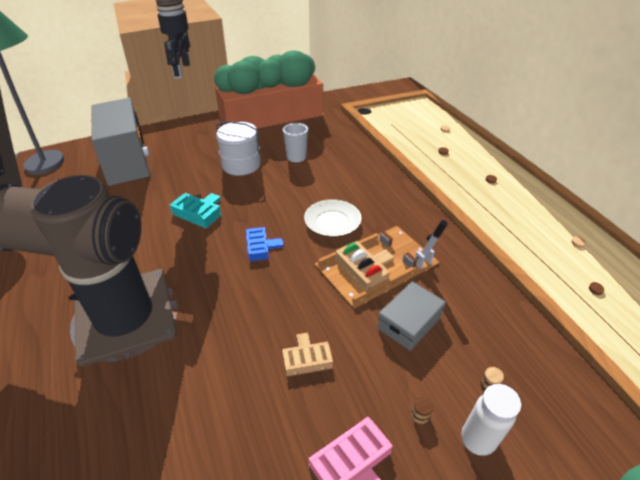

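The dock is at about (347,213) in the top view, with the rack at (353,230) and the strikers at (335–370, 228). The bar's grip is at (377,159), leaning outward. In the side view the grip is at (440,228). I'll take a closer crop and measure the plate.

```bash
python3 - <<'E'
from h import *
im=cv2.imread("pics/t1.png"); c=im[145:280,295:400]
s=cv2.imread("pics/s1.png")[210:310,305:455]
a=cv2.resize(c,None,fx=4.4,fy=4.4,interpolation=cv2.INTER_CUBIC)
cv2.imwrite("pics/t1c.png",a)
cv2.imwrite("pics/s1c.png",cv2.resize(s,None,fx=5.3,fy=5.3,interpolation=cv2.INTER_CUBIC))
hsv=cv2.cvtColor(im,cv2.COLOR_BGR2HSV)
m=((hsv[...,2]>140)&(hsv[...,1]>60)&(hsv[...,0]<25)).astype(np.uint8)
k=np.zeros_like(m);k[145:280,295:400]=1;m=cv2.morphologyEx(m*k,cv2.MORPH_CLOSE,np.ones((9,9)))
cs=max(cv2.findContours(m,0,2)[0],key=cv2.contourArea)
r=cv2.minAreaRect(cs);b=cv2.boxPoints(r);print(r,b)
P=onz("top",b,.006);print(P.round(4),np.linalg.norm(np.diff(P,axis=0),axis=1))
for q in [(307,168),(367,157),(388,257),(327,268)]: print(q,onz("top",[q],.006).round(4))
E
```

```text
((347.03961181640625, 212.21131896972656), (102.40299224853516, 64.00955200195312), 79.3803482055664) [[306.14716 167.78491]
 [369.06036 155.98868]
 [387.93207 256.63773]
 [325.01886 268.43396]]
[[ 0.6524  0.029   0.006 ]
 [ 0.6788 -0.1198  0.006 ]
 [ 0.44   -0.159   0.006 ]
 [ 0.4144 -0.0128  0.006 ]] [0.15116207 0.24194235 0.14844594]
(307, 168) [[0.6518 0.027  0.006 ]]
(367, 157) [[ 0.6764 -0.1149  0.006 ]]
(388, 257) [[ 0.4392 -0.1592  0.006 ]]
(327, 268) [[ 0.4154 -0.0174  0.006 ]]
```

View pics/t1c.png

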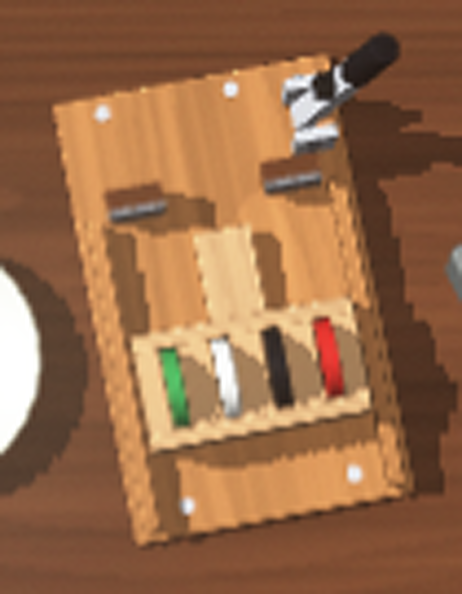

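View pics/s1c.png

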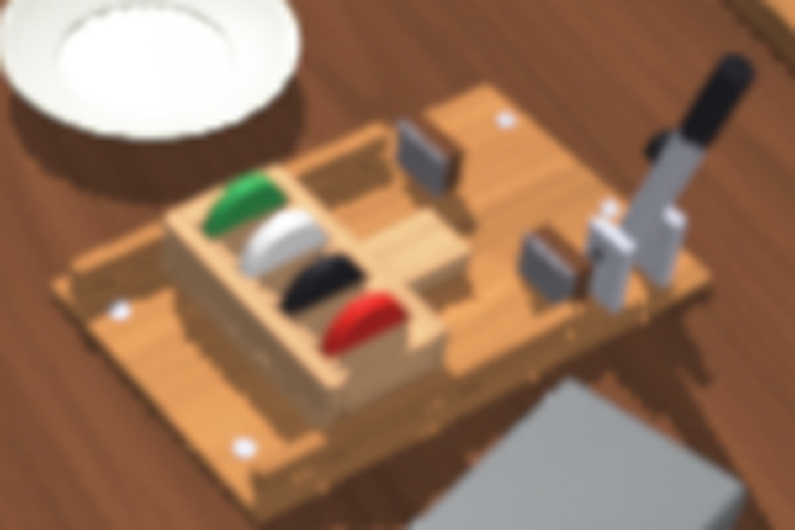

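The crops show the plate corners clearly in the top view. The rack's rear top edge runs crop (152,452)–(370,408), the stop faces' top edges are at (107,210)–(318,175), and the black tip is at (385,45). Next I'll put these in the dock frame as a check.

```bash
cat >> h.py <<'E'
O=np.array([.5957,-.0571]); YAW=.172
def W2D(P):
    P=np.atleast_2d(P).astype(float).copy(); c,s=np.cos(YAW),np.sin(YAW)
    P[:,:2]=(P[:,:2]-O)@np.array([[c,-s],[s,c]]); return P
def D2W(P):
    P=np.atleast_2d(P).astype(float).copy(); c,s=np.cos(YAW),np.sin(YAW)
    P[:,:2]=P[:,:2]@np.array([[c,s],[-s,c]])+O; return P
def totool(target,ang=None):
    "tool-frame shift to world TCP target; yaw to bring tool y to world angle ang"
    from scipy.spatial.transform import Rotation as R
    s=ctrl.get_state(); M=R.from_quat(s["tcp_rot"]).as_matrix()
    a=np.arctan2(M[1,1],M[0,1]); d=M.T@(np.asarray(target)-s["eef_pos"])
    y=None if ang is None else -((ang-a+np.pi)%(2*np.pi)-np.pi)
    return d.round(4),y
E
python3 - <<'E'
from h import *
f=lambda L:[(u/4.4+295-.4,v/4.4+145-.4) for u,v in L]
g=lambda L:[(u/5.3+305-.4,v/5.3+210-.4) for u,v in L]
def show(t,n,uv,z): print(t,(W2D(onz(n,uv,z))*1e3).round(1).tolist())
show("rear",'top',f([(152,452),(370,408)]),.036)
show("front",'top',f([(133,338),(350,298)]),.036)
show("stop",'top',f([(107,210),(165,198),(262,188),(318,175)]),.028)
show("tongue",'top',f([(195,238),(248,226)]),.018)
show("screws/plate far",'top',f([(53,105),(325,55)]),.006)
show("side rear top",'side',g([(165,215),(330,380)]),.036)
show("side stop",'side',g([(397,120),(445,157),(525,230),(575,268)]),.028)
show("side plate corners",'side',g([(50,287),(260,522),(712,272),(487,85)]),.006)
# tip by two views
def tri(a,b):
    o1,v1=ray('top',[a]);o2,v2=ray('side',[b]);A=np.c_[v1[0],-v2[0]]
    t=np.linalg.lstsq(A,o2-o1,rcond=None)[0];p=o1+t[0]*v1[0];q=o2+t[1]*v2[0];return (p+q)/2,np.linalg.norm(p-q)
p,e=tri(f([(385,45)])[0],g([(738,68)])[0]);print("tip",p,e,W2D(p)*1e3)
p,e=tri(f([(345,82)])[0],g([(693,132)])[0]);print("grip base",p,e,W2D(p)*1e3)
for n,uv in(("case",(423,216)),): print(n,W2D(onz('top',[uv],.051))*1e3)
print(totool(D2W([-.150,0,.20])[0],np.pi/2+YAW), D2W([-.150,0,.02]))
E
```

```text
rear [[-127.2, 56.6, 36.0], [-125.4, -58.4, 36.0]]
front [[-67.0, 55.4, 36.0], [-67.1, -59.1, 36.0]]
stop [[3.1, 56.4, 28.0], [3.8, 25.3, 28.0], [-0.4, -25.7, 28.0], [1.1, -55.9, 28.0]]
tongue [[-18.3, 13.4, 18.0], [-17.2, -15.3, 18.0]]
screws/plate far [[68.8, 74.3, 6.0], [68.7, -74.1, 6.0]]
side rear top [[-123.1, 55.1, 36.0], [-121.1, -56.4, 36.0]]
side stop [[2.3, 57.2, 28.0], [4.8, 26.7, 28.0], [4.3, -27.2, 28.0], [7.1, -55.8, 28.0]]
side plate corners [[-170.5, 70.4, 6.0], [-169.6, -80.1, 6.0], [72.7, -74.6, 6.0], [70.4, 72.8, 6.0]]
tip [ 0.64679214 -0.13873126  0.14642862] 0.0007416012024294029 [[ 36.3667938  -89.1713277  146.42861695]]
grip base [ 0.64165828 -0.12372574  0.10332679] 0.007161641082005297 [[ 33.87693241 -73.50854129 103.32678869]]
case [[ -97.54006112 -164.90762119   51.        ]]
(array([-0.4435, -0.57  ,  0.0311]), np.float64(-0.5858042711833442)) [[ 0.44791334 -0.08277298  0.02      ]]
```

Emit:
{"name": "move_arm", "arguments": {"plan": [{"x": -0.03,"y": -0.04,"z": 0,"yaw": -0.14,"fingers": 1},{"x": -0.06,"y": -0.077,"z": 0,"yaw": -0.28,"fingers": 1},{"x": -0.09,"y": -0.116,"z": 0,"yaw": -0.42,"fingers": 1},{"x": -0.12,"y": -0.154,"z": 0,"yaw": -0.56,"fingers": 1},{"x": -0.15,"y": -0.193,"z": 0,"yaw": -0.586,"fingers": 1}]}}

```text
time: 0.6
eef_pos: [0.3309, 0.3791, 0.2307]
tcp_rot: [-0.088, 0.996, -0.0, -0.0]
contact_force: [1.5, -0.4, 0.3]
opening: 0.142
finger_force: 0.0
```

```bash
python3 -c "
from h import *
print(ctrl.get_state()['eef_pos'],totool(D2W([-.150,0,.20])[0],np.pi/2+YAW))"
```

```text
[0.33092162 0.37908253 0.23072623] (array([-0.0343, -0.4752,  0.031 ]), np.float64(0.003971023972384025))
```

Emit:
{"name": "move_arm", "arguments": {"plan": [{"x": -0.034,"y": -0.25,"z": 0,"yaw": 0.004,"fingers": 1},{"x": -0.034,"y": -0.25,"z": 0,"yaw": 0.004,"fingers": 1},{"x": -0.034,"y": -0.25,"z": 0,"yaw": 0.004,"fingers": 1},{"x": -0.034,"y": -0.25,"z": 0,"yaw": 0.004,"fingers": 1},{"x": -0.034,"y": -0.25,"z": 0,"yaw": 0.004,"fingers": 1}]}}

```text
time: 1.1
eef_pos: [0.4066, 0.1408, 0.2311]
tcp_rot: [-0.084, 0.996, 0.0, 0.0]
contact_force: [1.2, 0.4, 0.2]
opening: -0.001
finger_force: 0.0
```

Emit:
{"name": "move_arm", "arguments": {"plan": [{"x": 0,"y": -0.225,"z": 0.03,"fingers": 1},{"x": 0,"y": -0.225,"z": 0.03,"fingers": 1},{"x": 0,"y": -0.225,"z": 0.03,"fingers": 1},{"x": 0,"y": -0.225,"z": 0.03,"fingers": 1},{"x": 0,"y": -0.225,"z": 0.03,"fingers": 1}]}}

```text
validation failed for argument at $.pl...
```

```bash
cat > st.py <<'E'
from h import *
import sys
s=ctrl.get_state()
print('t',s['time'],'dock',(W2D(s['eef_pos'])*1e3).round(1),'F',s['contact_force'].round(2),'q',s['qpos'].round(2))
if len(sys.argv)>1: print(totool(D2W([float(v)/1e3 for v in sys.argv[1:4]])[0],np.pi/2+YAW))
E
python3 st.py -150 0 20
```

```text
t 1.1 dock [[-152.5  227.4  231.1]] F [1.2  0.37 0.23] q [ 0.1  -0.28  2.15  0.    1.28 -1.64]
(array([-0.0032, -0.2274,  0.2111]), np.float64(-0.003446916922413834))
```

Emit:
{"name": "move_arm", "arguments": {"plan": [{"x": -0.003,"y": -0.227,"z": 0.11,"yaw": -0.003,"fingers": 1},{"x": -0.003,"y": -0.227,"z": 0.11,"yaw": -0.003,"fingers": 1},{"x": -0.003,"y": -0.227,"z": 0.11,"yaw": -0.003,"fingers": 1},{"x": -0.003,"y": -0.227,"z": 0.11,"yaw": -0.003,"fingers": 1},{"x": -0.003,"y": -0.227,"z": 0.11,"yaw": -0.003,"fingers": 1}]}}

```text
time: 1.6
eef_pos: [0.447, -0.0804, 0.1214]
tcp_rot: [-0.085, 0.996, -0.0, 0.0]
contact_force: [1.4, -0.5, 0.7]
opening: 0.0
finger_force: 0.0
```

```bash
python3 st.py -150 0 20
```

```text
t 1.6 dock [[-150.4    2.5  121.4]] F [ 1.39 -0.48  0.66] q [-0.4  -0.09  2.2   0.    1.03 -2.14]
(array([-0.0004, -0.0025,  0.1014]), np.float64(-0.0012586065979505179))
```

Emit:
{"name": "move_arm", "arguments": {"plan": [{"x": 0,"y": -0.001,"z": 0.04,"yaw": 0,"fingers": 1},{"x": 0,"y": -0.001,"z": 0.075,"yaw": 0,"fingers": 1},{"x": 0,"y": -0.001,"z": 0.1,"yaw": 0,"fingers": 1},{"x": 0,"y": -0.001,"z": 0.1,"yaw": 0,"fingers": 1},{"x": 0,"y": -0.001,"z": 0.1,"yaw": 0,"fingers": 1}]}}

```text
time: 2.1
eef_pos: [0.4473, -0.0794, 0.0223]
tcp_rot: [-0.086, 0.996, 0.0, -0.0]
contact_force: [0.9, 0.1, -0.2]
opening: 0.002
finger_force: 0.0
```

```bash
python3 - <<'E'
from h import *
s=ctrl.get_state();print((W2D(s['eef_pos'])*1e3).round(1))
im=snap("top","pics/t2.png");b=snap("side","pics/s2.png")
a=cv2.resize(im[145:280,295:400],None,fx=4,fy=4,interpolation=2);c=cv2.resize(b[190:310,305:455],None,fx=2.6,fy=2.6,interpolation=2)
o=np.zeros((540,812,3),np.uint8);o[:,:420]=a;o[:312,422:]=c[:312,:390];cv2.imwrite("pics/m2.png",cv2.resize(o[:,:,::-1],(798,530)))
F=[]
for i in range(8): ctrl.read_camera("top");F.append(ctrl.get_state()["contact_force"])
F=np.array(F);print(F.mean(0),F.std(0))
E
```

```text
[[-150.     3.4   22.3]]
[-0.12448413  0.26554968 -0.16784608] [0.48676287 0.49663691 0.17789945]
```

View pics/m2.png

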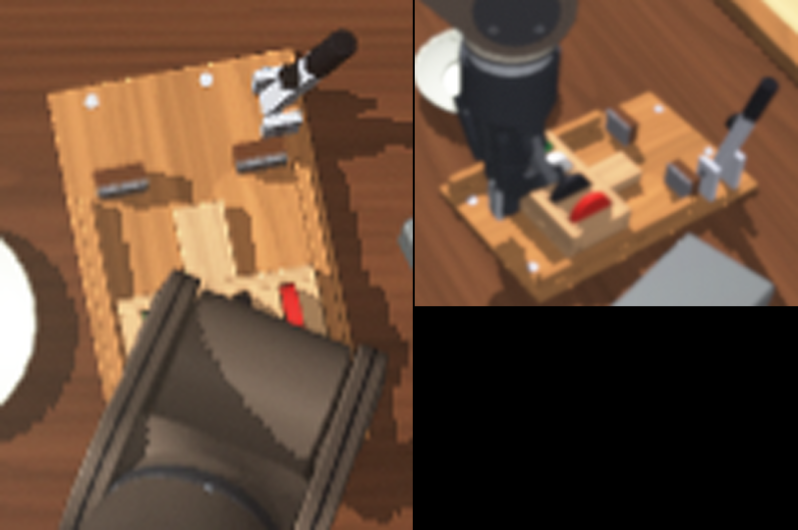

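The side view shows the fingers upright behind the rack, clear of the strikers, with all four strikers seated. Now I'll approach slowly.

Emit:
{"name": "move_arm", "arguments": {"plan": [{"x": -0.004,"y": -0.003,"z": 0,"yaw": 0,"fingers": 1},{"x": -0.008,"y": -0.003,"z": 0,"yaw": 0,"fingers": 1},{"x": -0.01,"y": -0.003,"z": 0,"yaw": 0,"fingers": 1},{"x": -0.012,"y": -0.003,"z": 0,"yaw": 0,"fingers": 1},{"x": -0.014,"y": -0.003,"z": 0,"yaw": 0,"fingers": 1}]}}

```text
time: 3.1
eef_pos: [0.4619, -0.08, 0.0222]
tcp_rot: [-0.086, 0.996, 0.0, -0.0]
contact_force: [1.0, 0.9, -0.5]
opening: -0.002
finger_force: 0.0
```

Emit:
{"name": "move_arm", "arguments": {"plan": [{"x": -0.002,"y": 0,"z": 0,"yaw": 0,"fingers": 1},{"x": -0.004,"y": 0,"z": 0,"yaw": 0,"fingers": 1},{"x": -0.006,"y": 0,"z": 0,"yaw": 0,"fingers": 1},{"x": -0.008,"y": 0,"z": 0,"yaw": 0,"fingers": 1},{"x": -0.01,"y": 0,"z": 0,"yaw": 0,"fingers": 1}]}}

```text
time: 3.6
eef_pos: [0.4718, -0.0783, 0.0221]
tcp_rot: [-0.085, 0.996, 0.0, 0.0]
contact_force: [-2.3, -0.3, 0.4]
opening: 0.004
finger_force: 1.0
```

```bash
python3 st.py -80 0 22
```

```text
t 3.6 dock [[-125.7    0.3   22.1]] F [-2.26 -0.28  0.4 ] q [-0.38  0.15  2.18  0.    0.82 -2.12]
(array([-0.0457, -0.0003,  0.0001]), np.float64(-0.0009919140209926347))
```

Emit:
{"name": "move_arm", "arguments": {"plan": [{"x": -0.0025,"y": 0,"z": 0,"yaw": 0,"fingers": 1},{"x": -0.005,"y": 0,"z": 0,"yaw": 0,"fingers": 1},{"x": -0.0075,"y": 0,"z": 0,"yaw": 0,"fingers": 1},{"x": -0.01,"y": 0,"z": 0,"yaw": 0,"fingers": 1},{"x": -0.0125,"y": 0,"z": 0,"yaw": 0,"fingers": 1}]}}

```text
time: 4.1
eef_pos: [0.4842, -0.0762, 0.0222]
tcp_rot: [-0.085, 0.996, 0.0, 0.0]
contact_force: [-0.7, 0.0, -1.1]
opening: 0.003
finger_force: 0.7
```

Emit:
{"name": "move_arm", "arguments": {"plan": [{"x": -0.0025,"y": 0,"z": 0,"yaw": 0,"fingers": 1},{"x": -0.005,"y": 0,"z": 0,"yaw": 0,"fingers": 1},{"x": -0.0075,"y": 0,"z": 0,"yaw": 0,"fingers": 1},{"x": -0.01,"y": 0,"z": 0,"yaw": 0,"fingers": 1},{"x": -0.0125,"y": 0,"z": 0,"yaw": 0,"fingers": 1}]}}

```text
time: 4.6
eef_pos: [0.4965, -0.0741, 0.0223]
tcp_rot: [-0.086, 0.996, -0.0, 0.0]
contact_force: [-0.9, -0.7, -2.5]
opening: 0.003
finger_force: 0.7
```

```bash
python3 - <<'E'
from h import *
s=ctrl.get_state();print((W2D(s['eef_pos'])*1e3).round(1),s['contact_force'])
im=snap("top","pics/t3.png");b=snap("side","pics/s3.png")
a=cv2.resize(im[145:280,295:400],None,fx=3,fy=3,interpolation=2);c=cv2.resize(b[200:310,340:455],None,fx=4,fy=4,interpolation=2)
o=np.zeros((440,780,3),np.uint8);o[:405,:315]=a;o[:440,318:778]=c;cv2.imwrite("pics/m3.png",o[:,:,::-1])
F=[]
for i in range(4): ctrl.read_camera("top");F.append(ctrl.get_state()["contact_force"])
F=np.array(F);print(F.mean(0))
E
```

```text
[[-100.6    0.2   22.3]] [-0.88967601 -0.70851101 -2.54867221]
[-0.39277432 -0.28801812  0.15519474]
```

View pics/m3.png

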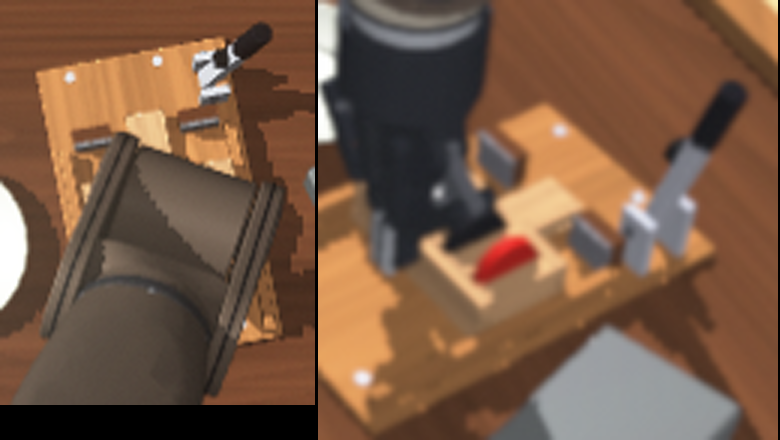

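The rack has moved along. The tongue's tip is at crop (145,112), pixel (343,182), between the stop blocks. I'll work out what remains.

```bash
python3 - <<'E'
from h import *
im=cv2.imread("pics/t3.png")
print((W2D(onz('top',[(145/3+294.6,112/3+144.6)],.018))*1e3).round(1))
# brightness profile along the tongue centre line, dock z=.018
xs=np.arange(-20,40,2)
for f,off in(("pics/t1.png",-60),("pics/t3.png",-10)):
    i=cv2.imread(f);uv=proj('top',D2W([[x/1e3+off/1e3+.01,y/1e3,.018] for x in xs for y in(-6,0,6)]))
    v=cv2.remap(i,uv[:,0].astype(np.float32),uv[:,1].astype(np.float32),1)[:,0,:].reshape(len(xs),3,3).mean(1)
    print(f,[(int(x+off+10),int(b)) for x,b in zip(xs,v[:,0])])
E
```

```text
[[18.8 -3.1 18. ]]
pics/t1.png [(-70, 138), (-68, 142), (-66, 139), (-64, 138), (-62, 137), (-60, 139), (-58, 140), (-56, 140), (-54, 140), (-52, 139), (-50, 140), (-48, 139), (-46, 140), (-44, 141), (-42, 140), (-40, 141), (-38, 142), (-36, 141), (-34, 142), (-32, 142), (-30, 143), (-28, 142), (-26, 141), (-24, 141), (-22, 141), (-20, 141), (-18, 137), (-16, 107), (-14, 82), (-12, 74)]
pics/t3.png [(-20, 66), (-18, 64), (-16, 61), (-14, 57), (-12, 60), (-10, 69), (-8, 93), (-6, 116), (-4, 120), (-2, 117), (0, 123), (2, 132), (4, 139), (6, 142), (8, 141), (10, 141), (12, 141), (14, 141), (16, 143), (18, 123), (20, 97), (22, 83), (24, 81), (26, 81), (28, 81), (30, 81), (32, 81), (34, 81), (36, 80), (38, 80)]
```

Emit:
{"name": "move_arm", "arguments": {"plan": [{"x": -0.0025,"y": 0,"z": 0,"yaw": 0,"fingers": 1},{"x": -0.005,"y": 0,"z": 0,"yaw": 0,"fingers": 1},{"x": -0.0075,"y": 0,"z": 0,"yaw": 0,"fingers": 1},{"x": -0.01,"y": 0,"z": 0,"yaw": 0,"fingers": 1},{"x": -0.0125,"y": 0,"z": 0,"yaw": 0,"fingers": 1}]}}

```text
time: 5.4
eef_pos: [0.5086, -0.072, 0.0224]
tcp_rot: [-0.086, 0.996, 0.0, -0.0]
contact_force: [-4.8, -0.7, 4.6]
opening: 0.002
finger_force: 2.5
```

Emit:
{"name": "move_arm", "arguments": {"plan": [{"x": -0.0025,"y": 0,"z": 0,"yaw": 0,"fingers": 1},{"x": -0.005,"y": 0,"z": 0,"yaw": 0,"fingers": 1},{"x": -0.0075,"y": 0,"z": 0,"yaw": 0,"fingers": 1},{"x": -0.0095,"y": 0,"z": 0,"yaw": 0,"fingers": 1},{"x": -0.0105,"y": 0,"z": 0,"yaw": 0,"fingers": 1}]}}

```text
time: 5.9
eef_pos: [0.5192, -0.0702, 0.0223]
tcp_rot: [-0.086, 0.996, -0.0, 0.0]
contact_force: [-4.8, -1.1, 4.2]
opening: -0.0
finger_force: 2.4
```

Emit:
{"name": "move_arm", "arguments": {"plan": [{"x": -0.0005,"y": 0,"z": 0,"yaw": 0,"fingers": 1},{"x": -0.001,"y": 0,"z": 0,"yaw": 0,"fingers": 1},{"x": -0.0015,"y": 0,"z": 0,"yaw": 0,"fingers": 1},{"x": -0.002,"y": 0,"z": 0,"yaw": 0,"fingers": 1},{"x": -0.0025,"y": 0,"z": 0,"yaw": 0,"fingers": 1}]}}

```text
time: 6.4
eef_pos: [0.5214, -0.0698, 0.0223]
tcp_rot: [-0.085, 0.996, 0.0, 0.0]
contact_force: [-4.8, -0.3, 3.5]
opening: 0.001
finger_force: 2.3
```

```bash
cat > f.py <<'E'
from h import *
F=[]
for i in range(4): ctrl.read_camera("top");F.append(ctrl.get_state()["contact_force"])
F=np.array(F);s=ctrl.get_state();print('t',s['time'],'F',F.mean(0).round(2),'dock',(W2D(s['eef_pos'])*1e3).round(2))
E
python3 f.py
```

```text
t 6.6 F [-4.56 -0.64  2.99] dock [[-75.2    0.21  22.3 ]]
```

Force has risen to about 4.8 N, with an upward part I didn't expect, so I'll look before going on.

```bash
python3 - <<'E'
from h import *
im=snap("top","pics/t4.png");b=snap("side","pics/s4.png")
a=cv2.resize(im[145:280,295:400],None,fx=2,fy=2,interpolation=2);c=cv2.resize(b[205:290,350:440],None,fx=6.4,fy=6.4,interpolation=2)
o=np.zeros((544,790,3),np.uint8);o[:270,:210]=a;o[:544,212:788]=c;cv2.imwrite("pics/m4.png",o[:,:,::-1])
for P in([-112,38,95],[-112,-38,95]): print(P,proj('side',D2W([np.array(P)/1e3])))
i=cv2.imread("pics/t4.png");xs=np.arange(30,64,2)
uv=proj('top',D2W([[x/1e3,y/1e3,.018] for x in xs for y in(-6,0,6)]))
v=cv2.remap(i,uv[:,0].astype(np.float32),uv[:,1].astype(np.float32),1)[:,0,:].reshape(len(xs),3,3).mean(1)
print([(int(x),int(b)) for x,b in zip(xs,v[:,0])])
E
```

```text
[-112, 38, 95] [[345.33501311 232.6361839 ]]
[-112, -38, 95] [[367.10045265 253.80536712]]
[(30, 135), (32, 139), (34, 139), (36, 140), (38, 140), (40, 141), (42, 141), (44, 107), (46, 85), (48, 80), (50, 80), (52, 79), (54, 79), (56, 80), (58, 79), (60, 79), (62, 79)]
```

View pics/m4.png

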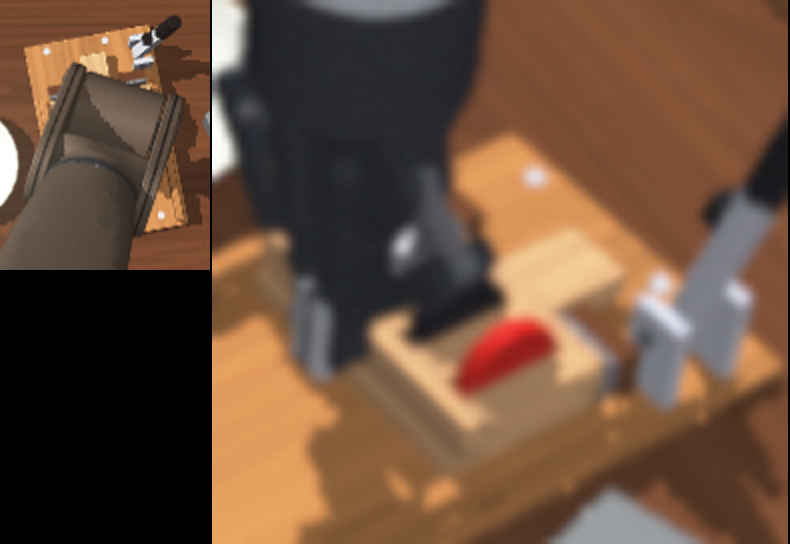

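The side view shows all strikers seated and the tongue tip at x≈44, about 5 mm short. The upward part looks like friction preload on the finger face, so I'll back off briefly and push again.

Emit:
{"name": "move_arm", "arguments": {"plan": [{"x": 0.002,"y": 0,"z": 0,"yaw": 0,"fingers": 1},{"x": 0.003,"y": 0,"z": 0,"yaw": 0,"fingers": 1},{"x": 0.003,"y": 0,"z": 0,"yaw": 0,"fingers": 1}]}}

```text
time: 7.0
eef_pos: [0.5189, -0.0703, 0.0224]
tcp_rot: [-0.085, 0.996, -0.0, 0.001]
contact_force: [-0.8, -0.5, 0.0]
opening: 0.002
finger_force: 0.0
```

```bash
python3 f.py
```

```text
t 7.2 F [-0.29  0.01 -0.04] dock [[-78.12   0.14  22.36]]
```

Emit:
{"name": "move_arm", "arguments": {"plan": [{"x": -0.001,"y": 0,"z": 0,"yaw": 0,"fingers": 1},{"x": -0.002,"y": 0,"z": 0,"yaw": 0,"fingers": 1},{"x": -0.003,"y": 0,"z": 0,"yaw": 0,"fingers": 1},{"x": -0.0035,"y": 0,"z": 0,"yaw": 0,"fingers": 1},{"x": -0.004,"y": 0,"z": 0,"yaw": 0,"fingers": 1}]}}

```text
time: 7.7
eef_pos: [0.5216, -0.0698, 0.0223]
tcp_rot: [-0.086, 0.996, 0.0, -0.001]
contact_force: [-4.6, -2.1, 4.3]
opening: -0.001
finger_force: 2.7
```

```bash
python3 f.py
```

```text
t 7.9 F [-4.56 -1.24  3.82] dock [[-74.86   0.24  22.29]]
```

Emit:
{"name": "move_arm", "arguments": {"plan": [{"x": -0.0004,"y": 0,"z": -0.0001,"yaw": 0,"fingers": 1},{"x": -0.0008,"y": 0,"z": -0.0001,"yaw": 0,"fingers": 1},{"x": -0.0012,"y": 0,"z": -0.0002,"yaw": 0,"fingers": 1},{"x": -0.0016,"y": 0,"z": -0.0002,"yaw": 0,"fingers": 1},{"x": -0.002,"y": 0,"z": -0.0002,"yaw": 0,"fingers": 1}]}}

```text
time: 8.4
eef_pos: [0.5244, -0.0692, 0.0223]
tcp_rot: [-0.085, 0.996, 0.0, 0.0]
contact_force: [-1.9, 0.3, 0.2]
opening: 0.0
finger_force: 1.1
```

```bash
python3 f.py
```

```text
t 8.6 F [-1.19 -0.31 -0.61] dock [[-72.19   0.29  22.34]]
```

Emit:
{"name": "move_arm", "arguments": {"plan": [{"x": -0.0003,"y": 0,"z": 0,"yaw": 0,"fingers": 1},{"x": -0.0006,"y": 0,"z": 0,"yaw": 0,"fingers": 1},{"x": -0.0009,"y": 0,"z": 0,"yaw": 0,"fingers": 1},{"x": -0.0012,"y": 0,"z": 0,"yaw": 0,"fingers": 1}]}}

```text
time: 9.0
eef_pos: [0.5256, -0.0691, 0.0225]
tcp_rot: [-0.085, 0.996, 0.0, 0.0]
contact_force: [-1.2, -0.4, -1.2]
opening: 0.0
finger_force: 0.7
```

```bash
python3 f.py
```

```text
t 9.2 F [-1.14 -0.09 -1.19] dock [[-71.08   0.17  22.54]]
```

Emit:
{"name": "move_arm", "arguments": {"plan": [{"x": -0.0003,"y": 0,"z": 0,"yaw": 0,"fingers": 1},{"x": -0.0006,"y": 0,"z": 0,"yaw": 0,"fingers": 1},{"x": -0.0009,"y": 0,"z": 0,"yaw": 0,"fingers": 1}]}}

```text
time: 9.5
eef_pos: [0.5261, -0.069, 0.0226]
tcp_rot: [-0.086, 0.996, -0.0, -0.001]
contact_force: [-4.4, -1.2, 0.6]
opening: 0.001
finger_force: 1.9
```

```bash
python3 f.py
```

```text
t 9.7 F [-3.39 -1.47  1.47] dock [[-70.58   0.14  22.53]]
```

Emit:
{"name": "move_arm", "arguments": {"plan": [{"x": -0.0002,"y": 0,"z": 0,"yaw": 0,"fingers": 1},{"x": -0.0003,"y": 0,"z": 0,"yaw": 0,"fingers": 1}]}}

```text
time: 9.9
eef_pos: [0.5262, -0.069, 0.0225]
tcp_rot: [-0.086, 0.996, -0.0, -0.001]
contact_force: [-5.2, -1.5, 3.7]
opening: 0.004
finger_force: 2.8
```

```bash
python3 f.py
```

```text
t 10.1 F [-5.27 -2.02  2.86] dock [[-70.55   0.13  22.52]]
```

Emit:
{"name": "move_arm", "arguments": {"plan": [{"x": -0.0001,"y": 0,"z": -0.0001,"yaw": 0,"fingers": 1},{"x": -0.0003,"y": 0,"z": -0.0001,"yaw": 0,"fingers": 1}]}}

```text
time: 10.3
eef_pos: [0.5263, -0.0692, 0.0225]
tcp_rot: [-0.086, 0.996, -0.0, -0.001]
contact_force: [-6.2, -2.3, 2.9]
opening: -0.004
finger_force: 3.1
```

```bash
python3 f.py
```

```text
t 10.5 F [-5.5  -2.48  1.74] dock [[-70.44  -0.    22.52]]
```

Emit:
{"name": "move_arm", "arguments": {"plan": [{"x": -0.0001,"y": 0,"z": -0.0001,"yaw": 0,"fingers": 1},{"x": -0.0002,"y": 0,"z": -0.0002,"yaw": 0,"fingers": 1}]}}

```text
time: 10.7
eef_pos: [0.5266, -0.0693, 0.0226]
tcp_rot: [-0.086, 0.996, -0.0, -0.001]
contact_force: [-4.9, -4.0, -0.2]
opening: 0.003
finger_force: 2.4
```

```bash
python3 f.py
```

```text
t 10.9 F [-4.45 -3.    0.34] dock [[-70.13  -0.24  22.58]]
```

Emit:
{"name": "move_arm", "arguments": {"plan": [{"x": -0.0002,"y": 0,"z": 0,"yaw": 0,"fingers": 1},{"x": -0.0004,"y": 0,"z": 0,"yaw": 0,"fingers": 1}]}}

```text
time: 11.1
eef_pos: [0.5266, -0.0693, 0.0225]
tcp_rot: [-0.086, 0.996, -0.0, -0.001]
contact_force: [-6.7, -4.0, 2.7]
opening: 0.001
finger_force: 3.4
```

```bash
python3 f.py
```

```text
t 11.3 F [-6.24 -3.22  1.61] dock [[-70.12  -0.23  22.56]]
```

The rack bears at about 6.7 N push and is stuck. Next I'll retreat and rise.

Emit:
{"name": "move_arm", "arguments": {"plan": [{"x": 0.004,"y": 0,"z": 0,"yaw": 0,"fingers": 1},{"x": 0.025,"y": 0,"z": 0,"yaw": 0,"fingers": 1},{"x": 0.05,"y": 0,"z": -0.03,"yaw": 0,"fingers": 1},{"x": 0.06,"y": 0,"z": -0.08,"yaw": 0,"fingers": 1},{"x": 0.06,"y": 0,"z": -0.13,"yaw": 0,"fingers": 1}]}}

```text
time: 11.8
eef_pos: [0.4673, -0.0785, 0.1524]
tcp_rot: [-0.085, 0.996, 0.001, 0.0]
contact_force: [1.9, 0.2, -0.5]
opening: 0.0
finger_force: 0.0
```

Emit:
{"name": "move_arm", "arguments": {"plan": [{"x": 0,"y": -0.05,"z": -0.03,"yaw": 0,"fingers": 1},{"x": 0,"y": -0.1,"z": -0.03,"yaw": 0,"fingers": 1},{"x": 0,"y": -0.15,"z": -0.03,"yaw": 0,"fingers": 1},{"x": 0,"y": -0.15,"z": -0.03,"yaw": 0,"fingers": 1}]}}

```text
time: 12.2
eef_pos: [0.496, -0.2317, 0.1837]
tcp_rot: [-0.083, 0.997, -0.002, 0.003]
contact_force: [-0.3, 0.4, -0.3]
opening: -0.004
finger_force: 0.0
```

```bash
python3 st.py 35 -135 200 && python3 - <<'E'
from h import *
im=snap("top","pics/t5.png");b=snap("side","pics/s5.png")
a=cv2.resize(im[145:280,295:400],None,fx=4,fy=4,interpolation=2);c=cv2.resize(b[200:310,305:455],None,fx=2.5,fy=2.5,interpolation=2)
o=np.zeros((540,796,3),np.uint8);o[:,:420]=a;o[:275,421:796]=c;cv2.imwrite("pics/m5.png",o[:,:,::-1])
E
```

```text
t 12.2 dock [[-128.2 -155.   183.7]] F [-0.27  0.43 -0.33] q [-0.62  0.05  1.94  0.    1.15 -2.36]
(array([-0.1631,  0.0207, -0.0155]), np.float64(-0.005064363051301868))
```

View pics/m5.png

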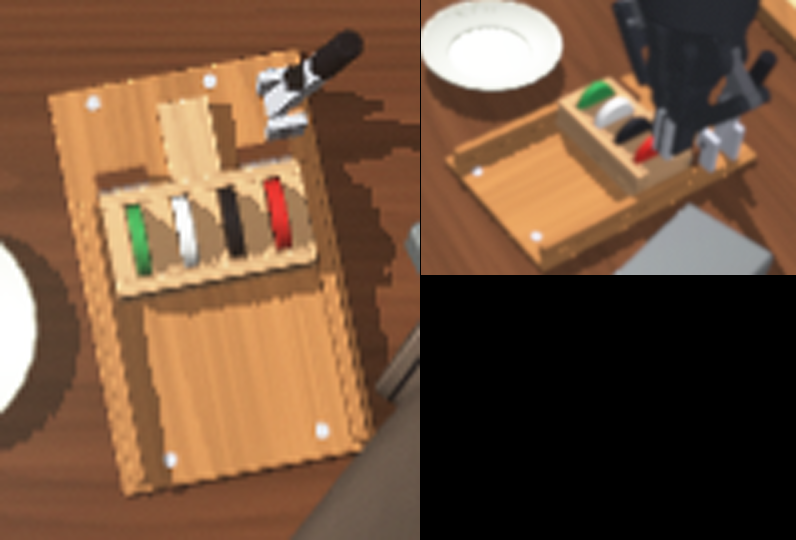

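The picture shows the rack flush against both blocks, all four strikers seated, and the bar still up with its tip at crop (345,45). Now I'll move beside the bar.

Emit:
{"name": "move_arm", "arguments": {"plan": [{"x": -0.05,"y": 0.01,"z": -0.015,"yaw": 0,"fingers": 1},{"x": -0.1,"y": 0.015,"z": -0.015,"yaw": 0,"fingers": 1},{"x": -0.15,"y": 0.02,"z": -0.015,"yaw": 0,"fingers": 1},{"x": -0.163,"y": 0.02,"z": -0.015,"yaw": 0,"fingers": 1},{"x": -0.163,"y": 0.02,"z": 0.02,"yaw": 0,"fingers": 1}]}}

```text
time: 12.8
eef_pos: [0.6572, -0.1772, 0.1676]
tcp_rot: [-0.088, 0.996, -0.003, 0.006]
contact_force: [0.7, 0.1, -0.1]
opening: 0.002
finger_force: 0.0
```

```bash
python3 st.py 36 -125 115
```

```text
t 12.8 dock [[  40.  -128.9  167.6]] F [ 0.68  0.05 -0.07] q [-0.41  0.34  1.62  0.    1.16 -2.16]
(array([0.0046, 0.0042, 0.0525]), np.float64(0.0035412909060585918))
```

Emit:
{"name": "move_arm", "arguments": {"plan": [{"x": 0.001,"y": 0,"z": 0.035,"yaw": 0.003,"fingers": 1},{"x": 0.001,"y": 0.005,"z": 0.052,"yaw": 0.003,"fingers": 1},{"x": 0.001,"y": 0.01,"z": 0.052,"yaw": 0.003,"fingers": 1},{"x": 0.001,"y": 0.017,"z": 0.052,"yaw": 0.003,"fingers": 1},{"x": 0.001,"y": 0.024,"z": 0.052,"yaw": 0.003,"fingers": 1}]}}

```text
time: 13.3
eef_pos: [0.6474, -0.1557, 0.1126]
tcp_rot: [-0.084, 0.996, -0.001, 0.002]
contact_force: [-0.4, -0.8, 0.8]
opening: 0.004
finger_force: 0.7
```

```bash
python3 st.py 36 -80 115
```

```text
t 13.3 dock [[  34.1 -106.   112.6]] F [-0.45 -0.81  0.85] q [-0.39  0.38  1.69 -0.    1.07 -2.13]
(array([-0.0018,  0.026 , -0.0025]), np.float64(-0.003229486262894987))
```

Emit:
{"name": "move_arm", "arguments": {"plan": [{"x": 0,"y": 0.012,"z": -0.002,"yaw": 0,"fingers": 1},{"x": 0,"y": 0.024,"z": -0.003,"yaw": 0,"fingers": 1},{"x": 0,"y": 0.036,"z": -0.004,"yaw": 0,"fingers": 1},{"x": 0,"y": 0.048,"z": -0.004,"yaw": 0,"fingers": 1},{"x": 0,"y": 0.058,"z": -0.004,"yaw": 0,"fingers": 1}]}}

```text
time: 13.8
eef_pos: [0.6361, -0.0973, 0.1137]
tcp_rot: [-0.084, 0.996, 0.0, -0.0]
contact_force: [-0.6, -1.5, -0.5]
opening: 0.002
finger_force: 0.5
```

```bash
python3 st.py 35 -22 112
```

```text
t 13.8 dock [[ 32.9 -46.5 113.7]] F [-0.63 -1.52 -0.49] q [-0.31  0.33  1.74 -0.    1.06 -2.05]
(array([-0.002 ,  0.0245,  0.0017]), np.float64(-0.003225095881957074))
```

Emit:
{"name": "move_arm", "arguments": {"plan": [{"x": -0.001,"y": 0.012,"z": 0,"yaw": 0,"fingers": 1},{"x": -0.002,"y": 0.024,"z": 0.002,"yaw": 0,"fingers": 1},{"x": -0.002,"y": 0.036,"z": 0.009,"yaw": 0,"fingers": 1},{"x": -0.002,"y": 0.048,"z": 0.018,"yaw": 0,"fingers": 1},{"x": -0.002,"y": 0.055,"z": 0.024,"yaw": 0,"fingers": 1}]}}

```text
time: 14.3
eef_pos: [0.6285, -0.0426, 0.0883]
tcp_rot: [-0.084, 0.996, 0.0, -0.001]
contact_force: [-1.2, -0.4, 0.3]
opening: 0.001
finger_force: 0.4
```

```bash
python3 st.py 35 26 66 && python3 - <<'E'
from h import *
b=snap("side","pics/s6.png");im=snap("top","pics/t6.png")
a=cv2.resize(im[145:280,295:400],None,fx=3,fy=3,interpolation=2);c=cv2.resize(b[180:300,335:455],None,fx=4,fy=4,interpolation=2)
o=np.zeros((480,797,3),np.uint8);o[:405,:315]=a;o[:480,317:797]=c;cv2.imwrite("pics/m6.png",o[:,:,::-1])
E
```

```text
t 14.3 dock [[34.8  8.7 88.3]] F [-1.18 -0.38  0.3 ] q [-0.23  0.34  1.79  0.    1.01 -1.97]
(array([-0.0002,  0.0173,  0.0224]), np.float64(-0.003155347542778575))
```

View pics/m6.png

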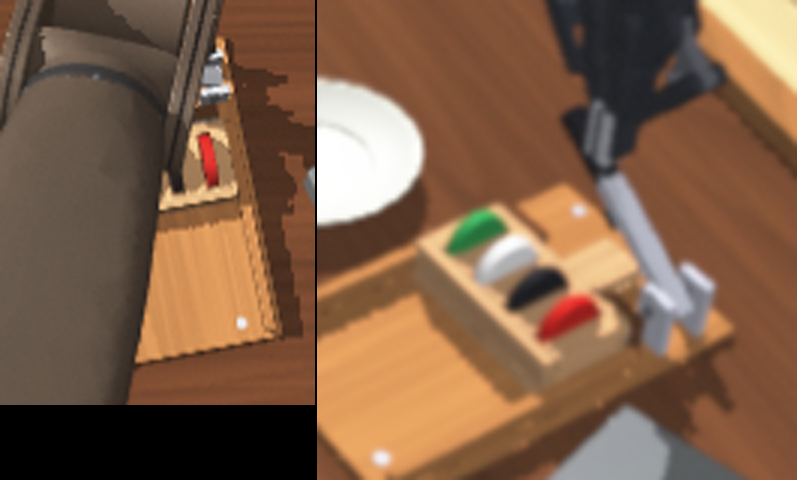

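The finger is on the grip and the bar is about halfway down; the strikers and rack haven't changed. Continuing along the arc.

Emit:
{"name": "move_arm", "arguments": {"plan": [{"x": 0,"y": 0.008,"z": 0.007,"yaw": 0,"fingers": 1},{"x": 0,"y": 0.014,"z": 0.016,"yaw": 0,"fingers": 1},{"x": 0,"y": 0.019,"z": 0.024,"yaw": 0,"fingers": 1},{"x": 0,"y": 0.023,"z": 0.032,"yaw": 0,"fingers": 1},{"x": 0,"y": 0.026,"z": 0.038,"yaw": 0,"fingers": 1}]}}

```text
time: 14.9
eef_pos: [0.6244, -0.018, 0.0507]
tcp_rot: [-0.084, 0.996, 0.0, -0.001]
contact_force: [-0.4, -0.7, 0.6]
opening: 0.001
finger_force: 0.3
```

```bash
python3 f.py
```

```text
t 15.1 F [-0.13 -0.26 -0.09] dock [[35.23 33.27 51.5 ]]
```

Emit:
{"name": "move_arm", "arguments": {"plan": [{"x": 0,"y": 0,"z": 0.002,"yaw": 0,"fingers": 1},{"x": 0,"y": 0,"z": 0.004,"yaw": 0,"fingers": 1},{"x": 0,"y": 0,"z": 0.006,"yaw": 0,"fingers": 1},{"x": 0,"y": 0,"z": 0.008,"yaw": 0,"fingers": 1},{"x": 0,"y": 0,"z": 0.009,"yaw": 0,"fingers": 1}]}}

```text
time: 15.6
eef_pos: [0.6249, -0.0185, 0.0427]
tcp_rot: [-0.084, 0.996, 0.0, 0.0]
contact_force: [-0.1, 0.8, 0.5]
opening: -0.002
finger_force: 0.3
```

```bash
python3 f.py
```

```text
t 15.8 F [-0.08  0.13 -0.03] dock [[35.27 33.06 42.73]]
```

Emit:
{"name": "move_arm", "arguments": {"plan": [{"x": 0,"y": 0,"z": 0.0004,"yaw": 0,"fingers": 1},{"x": 0,"y": 0,"z": 0.0008,"yaw": 0,"fingers": 1},{"x": 0,"y": 0,"z": 0.0012,"yaw": 0,"fingers": 1}]}}

```text
time: 16.1
eef_pos: [0.6249, -0.0184, 0.0416]
tcp_rot: [-0.084, 0.996, 0.0, -0.0]
contact_force: [-0.8, -0.4, 1.0]
opening: -0.001
finger_force: 0.3
```

```bash
python3 f.py
```

```text
t 16.3 F [-0.36  0.54  0.34] dock [[35.41 33.06 41.65]]
```

Emit:
{"name": "move_arm", "arguments": {"plan": [{"x": 0,"y": 0,"z": 0.0004,"yaw": 0,"fingers": 1},{"x": 0,"y": 0,"z": 0.0008,"yaw": 0,"fingers": 1}]}}

```text
time: 16.5
eef_pos: [0.6249, -0.0184, 0.0408]
tcp_rot: [-0.084, 0.996, 0.0, -0.0]
contact_force: [-0.5, 0.4, 0.5]
opening: -0.004
finger_force: 0.3
```

```bash
python3 f.py
```

```text
t 16.7 F [-0.07  0.39  0.52] dock [[35.44 33.08 40.83]]
```

Emit:
{"name": "move_arm", "arguments": {"plan": [{"x": 0,"y": 0,"z": 0.0003,"yaw": 0,"fingers": 1},{"x": 0,"y": 0,"z": 0.0006,"yaw": 0,"fingers": 1}]}}

```text
time: 16.9
eef_pos: [0.6249, -0.0184, 0.0403]
tcp_rot: [-0.084, 0.996, 0.0, 0.0]
contact_force: [-0.1, 0.3, 0.5]
opening: -0.002
finger_force: 0.3
```

```bash
python3 f.py
```

```text
t 17.1 F [0.03 0.24 0.67] dock [[35.43 33.1  40.23]]
```

Emit:
{"name": "move_arm", "arguments": {"plan": [{"x": 0,"y": 0,"z": 0.0003,"yaw": 0,"fingers": 1},{"x": 0,"y": 0,"z": 0.0006,"yaw": 0,"fingers": 1}]}}

```text
time: 17.3
eef_pos: [0.6249, -0.0184, 0.0397]
tcp_rot: [-0.084, 0.996, 0.0, 0.0]
contact_force: [-0.5, 1.4, 0.7]
opening: -0.0
finger_force: 0.3
```

```bash
python3 f.py
```

```text
t 17.5 F [0.44 0.23 0.54] dock [[35.4  33.08 39.6 ]]
```

Emit:
{"name": "move_arm", "arguments": {"plan": [{"x": 0,"y": 0,"z": 0.0002,"yaw": 0,"fingers": 1},{"x": 0,"y": 0,"z": 0.0004,"yaw": 0,"fingers": 1}]}}

```text
time: 17.7
eef_pos: [0.6249, -0.0185, 0.0393]
tcp_rot: [-0.084, 0.996, 0.0, 0.0]
contact_force: [-0.5, 0.7, 0.8]
opening: 0.003
finger_force: 0.3
```

```bash
python3 f.py
```

```text
t 17.9 F [0.24 0.13 0.32] dock [[35.43 33.07 39.25]]
```

Emit:
{"name": "move_arm", "arguments": {"plan": [{"x": 0,"y": 0,"z": 0.0002,"yaw": 0,"fingers": 1},{"x": 0,"y": 0,"z": 0.0003,"yaw": 0,"fingers": 1}]}}

```text
time: 18.1
eef_pos: [0.625, -0.0184, 0.0391]
tcp_rot: [-0.084, 0.996, 0.0, 0.0]
contact_force: [0.4, 0.0, 1.2]
opening: 0.001
finger_force: 0.7
```

```bash
python3 f.py
```

```text
t 18.3 F [-0.68  0.56  1.38] dock [[35.44 33.1  39.08]]
```

Emit:
{"name": "move_arm", "arguments": {"plan": [{"x": 0,"y": 0,"z": 0.0002,"yaw": 0,"fingers": 1},{"x": 0,"y": 0,"z": 0.0003,"yaw": 0,"fingers": 1}]}}

```text
time: 18.5
eef_pos: [0.625, -0.0184, 0.039]
tcp_rot: [-0.084, 0.996, 0.0, -0.0]
contact_force: [-1.0, 0.2, 3.0]
opening: -0.001
finger_force: 1.7
```

```bash
python3 f.py
```

```text
t 18.7 F [-1.42  0.94  3.75] dock [[35.46 33.09 38.96]]
```

Nose force is about 5 N by lever and was held for over 0.3 s. Lifting off and checking.

Emit:
{"name": "move_arm", "arguments": {"plan": [{"x": 0,"y": 0,"z": -0.001,"yaw": 0,"fingers": 1},{"x": 0,"y": 0,"z": -0.01,"yaw": 0,"fingers": 1},{"x": 0,"y": 0,"z": -0.05,"yaw": 0,"fingers": 1},{"x": 0,"y": 0,"z": -0.1,"yaw": 0,"fingers": 1},{"x": 0,"y": 0,"z": -0.14,"yaw": 0,"fingers": 1}]}}

```text
time: 19.2
eef_pos: [0.6253, -0.0186, 0.1814]
tcp_rot: [-0.084, 0.996, -0.0, 0.001]
contact_force: [0.9, -0.3, 0.5]
opening: 0.001
finger_force: 0.0
```

Emit:
{"name": "move_arm", "arguments": {"plan": [{"x": 0,"y": 0.05,"z": 0,"yaw": 0,"fingers": 1},{"x": 0,"y": 0.1,"z": 0,"yaw": 0,"fingers": 1},{"x": 0,"y": 0.15,"z": 0,"yaw": 0,"fingers": 1},{"x": 0,"y": 0.2,"z": 0,"yaw": 0,"fingers": 1},{"x": 0,"y": 0.2,"z": 0,"yaw": 0,"fingers": 1}]}}

```text
time: 19.7
eef_pos: [0.5898, 0.184, 0.179]
tcp_rot: [-0.087, 0.996, 0.001, 0.0]
contact_force: [-0.5, -0.8, 0.3]
opening: 0.001
finger_force: 0.0
```

```bash
python3 f.py && python3 - <<'E'
from h import *
b=snap("side","pics/s7.png");im=snap("top","pics/t7.png")
a=cv2.resize(im[145:280,295:400],None,fx=3.5,fy=3.5,interpolation=2);c=cv2.resize(b[200:310,345:450],None,fx=4,fy=4,interpolation=2)
o=np.zeros((473,790,3),np.uint8);o[:472,:368]=a[:472,:368];o[:440,369:789]=c;cv2.imwrite("pics/m7.png",o[:,:,::-1])
E
```

```text
t 19.9 F [-0.28 -0.01  0.37] dock [[ 36.27 232.13 178.7 ]]
```

View pics/m7.png

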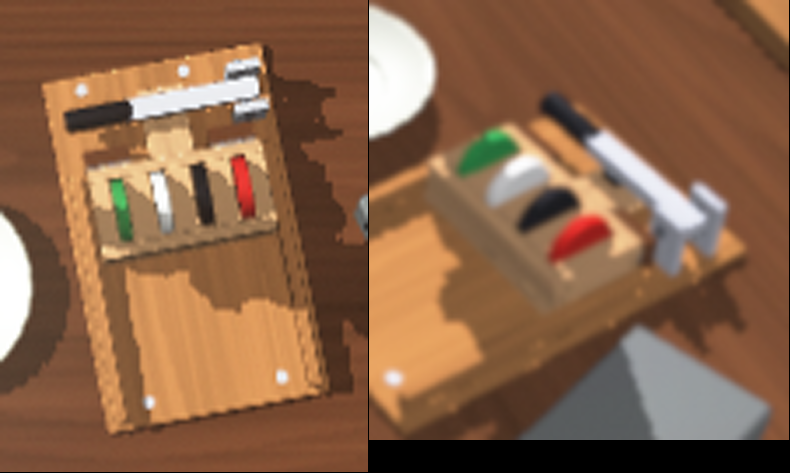

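The rack is flush against the stop, the bar is level across the tongue, all four strikers are seated, and the arm is clear. Handing in.

```bash
python3 -c "
from plant import ctrl
print(ctrl.sign_off())"
```

```text
the job is handed in; nothing more can be done
None
```

I handed the job in at about 20 s: the last pictures show the rack flush on the stop, the bar level on the tongue and all four strikers seated; I estimate the rack bore on the stop with 3–4 N and the nose on the tongue with about 5 N, but the sign-off gave no verdict.

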